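# Set a three-place filtration manifold for one funnel

## Task

Get the suction manifold ready to filter through its one funnel: the bottle standing in the swing of that branch's lever has to go, upright, to a place on the table clear of the swing of all three levers; shut the valves of the two stoppered branches fully, and only when both are shut open the funnel's valve to half, 45 degrees. Leave the flask, the measuring cylinder, the beaker and the small bottle where they stand.

Things in the scene. Friction and masses are not known exactly. Their poses are not given: they have to be found in the camera images.
- manifold: Header of the suction filtration manifold, fixed: a level steel tube, 33 mm thick, 420 mm long, along its own y. The three branches stand in a row on it, 150 mm apart, in any order. Origin: on the table under the stem of the middle branch's valve; x from header to funnels, z up. The tube's axis lies at x = -34 mm, its top 52 mm above the table, its front at x = -51 mm (feet at -59).
- station_funnel: Manifold branch with the white porcelain funnel. Fixed. Origin: on the table straight under its valve's upright stem; x from the header through the valve to the funnel, y along the header (left, where the shut lever points), z up. Funnel 66 mm across, axis at x = 65 mm, y = 0, rim 172 mm above the table.
- station_stopper1: Idle manifold branch, its head plugged by a dark rubber stopper, no funnel. Fixed. Origin: on the table straight under its valve's upright stem; x from the header through the valve to the head, y along the header (left, where the shut lever points), z up. Head 44 mm across, axis at x = 65 mm, y = 0, stopper's top 110 mm above the table.
- station_stopper2: Idle manifold branch, its head plugged by a dark rubber stopper, no funnel. Fixed. Origin: on the table straight under its valve's upright stem; x from the header through the valve to the head, y along the header (left, where the shut lever points), z up. Head 44 mm across, axis at x = 65 mm, y = 0, stopper's top 110 mm above the table.
- lever_funnel (a joint): Lever of station_funnel, rad: 0 = shut, at a stop, lever along the branch's +y; 0.785 = half open, 45 degrees; 1.571 = fully open, at a stop, lever along the branch's -x (towards the robot). Turns about the stem, opening counter-clockwise from above; stays where left. Friction 0.22 N m (3 N at the grip). Starts at 0 to 0.2.
- lever_funnel_grip (a point): Centre of that lever's grey grip, 80 mm out from the stem axis, 74 mm above the table. The grip is 20 mm wide and 12 mm thick (68 to 80 mm above the table) and runs level from 41 to 121 mm out from the stem, where the lever ends. Under it is the table, or the header when the lever stands open.
- lever_stopper1 (a joint): Lever of station_stopper1, rad: 0 = shut, at a stop, lever along the branch's +y; 0.785 = half open, 45 degrees; 1.571 = fully open, at a stop, lever along the branch's -x (towards the robot). Turns about the stem, opening counter-clockwise from above; stays where left. Friction 0.22 N m (3 N at the grip). Starts at 0.6 to 1.571.
- lever_stopper1_grip (a point): Centre of that lever's grey grip, 80 mm out from the stem axis, 74 mm above the table. The grip is 20 mm wide and 12 mm thick (68 to 80 mm above the table) and runs level from 41 to 121 mm out from the stem, where the lever ends. Under it is the table, or the header when the lever stands open.
- lever_stopper2 (a joint): Lever of station_stopper2, rad: 0 = shut, at a stop, lever along the branch's +y; 0.785 = half open, 45 degrees; 1.571 = fully open, at a stop, lever along the branch's -x (towards the robot). Turns about the stem, opening counter-clockwise from above; stays where left. Friction 0.22 N m (3 N at the grip). Starts at 0.6 to 1.571.
- lever_stopper2_grip (a point): Centre of that lever's grey grip, 80 mm out from the stem axis, 74 mm above the table. The grip is 20 mm wide and 12 mm thick (68 to 80 mm above the table) and runs level from 41 to 121 mm out from the stem, where the lever ends. Under it is the table, or the header when the lever stands open.
- bottle_center (a point): White plastic bottle with a blue cap, 51 mm across and 108 mm tall, 0.13 to 0.25 kg, upright and loose on the table in the swing of the funnel branch's lever; this point is its centre, 54 mm up. Axes: z up along the bottle. The table to the right of the manifold is free in front of the white keypad meter (meter's front at about world x = 0.50, from y = -0.17 to y = -0.42) but for the beaker and the small bottle.
- flask_center (a point): Bystander: conical glass flask, foot 64 mm across, 106 mm tall, in front of the manifold; centre, 53 mm up.
- cylinder_center (a point): Bystander: measuring cylinder, foot 60 mm across, 194 mm tall, in front of the manifold; centre, 97 mm up.
- beaker_center (a point): Bystander: glass beaker, 56 mm across, 68 mm tall, on the right of the table; centre, 34 mm up.
- jar_center (a point): Bystander: small white bottle with a yellow cap, 39 mm across, 79 mm tall, on the right of the table; centre, 40 mm up.
Not all that is in view belongs to the job. Leave any pink or purple look-alike of the part that bears bottle_center alone.

How it is judged (in metres and radians):
On the way, in this order (a step that is already met when the one before it is completed fails the run):
1. the valves of both stoppered branches are fully shut (value of joint each of lever_stopper1, lever_stopper2 below 0.07 rad), for 0.2 s.
2. the funnel's valve is half open (value of joint lever_funnel between 0.68 and 0.89 rad), for 0.2 s.
At the end, for the whole second after the job is handed in: The levers of both stoppered branches are shut (within 4 degrees of the stop), the funnel branch's lever stands at 45 degrees, give or take 6, at rest, and the bottle that stood in the way stands upright and still on the table outside the quarter circle that any lever sweeps (all of step 1 and all of step 2 and velocity of joint lever_funnel between -0.05 and 0.05 rad/s and angle between bottle_center's own z axis and vertical below 0.08 rad and height (world z) of bottle_center between 0.045 and 0.062 m and linear speed of bottle below 0.02 m/s and (horizontal distance between bottle_center and station_funnel above 0.147 m or x of bottle_center in the frame of station_funnel above 0.035 m or y of bottle_center in the frame of station_funnel below -0.035 m) and (horizontal distance between bottle_center and station_stopper1 above 0.147 m or x of bottle_center in the frame of station_stopper1 above 0.035 m or y of bottle_center in the frame of station_stopper1 below -0.035 m) and (horizontal distance between bottle_center and station_stopper2 above 0.147 m or x of bottle_center in the frame of station_stopper2 above 0.035 m or y of bottle_center in the frame of station_stopper2 below -0.035 m)); the robot touches nothing.
It fails at once if the flask, measuring cylinder, beaker or small bottle is knocked over or shifted by more than 3 cm (distance of any of flask_center, cylinder_center, beaker_center, jar_center from where it was at the start of the episode above 0.03 m or angle between any of flask_center, cylinder_center, beaker_center, jar_center's own z axis and vertical above 0.4 rad).
It fails at once if the bottle is knocked over (angle between bottle_center's own z axis and vertical above 0.5 rad).
It fails at once if the funnel's valve is opened while a stoppered branch is still open (value of joint lever_funnel above 0.4 rad and value of joint any of lever_stopper1, lever_stopper2 above 0.14 rad).
It also fails if it takes over 72 s, if anything falls off the work surface, if the arm or the gripper's body presses on something with over 40 N, if the wrist force passes 120 N, or if a joint passes its speed limit or range.

## Robot

A 7-joint arm with a two-finger parallel gripper is mounted at the origin on a cart in front of the work surface, level with it; the furniture and walls round the work are solid. World frame = base frame: x ahead of the robot, y to its left, z up, the work surface at z = 0. Lengths are in m, angles in degrees, forces in N, time in s.
With the tool pointing down it reaches from about 0.4 to 0.9 m from the base axis. Payload 5.6 kg.
Tool frame: the origin (TCP) lies midway between the tips of the shut fingers; the grasp point (between the pads) lies 19 mm behind it; z points along the fingers, y is the line along which they close (so a half turn about z gives the same grasp; the last joint's range is limited). The gripper opens to 92 mm and grips with 3 to 60 N. Pads are 20 mm wide; open, the fingers measure 128 mm over their backs; the gripper's body (75 mm by 189 mm) begins 69 mm behind the grasp point.
Start: joints at [-2.464, 26.786, -0.665, 91.828, 0.344, 61.387, -3.226], TCP at [0.65, -0, 0.215] pointing down, gripper open.
Joint ranges: [-144.91, 144.91], [-17.63, 115.5], [-89.93, 88.59], [15.96, 139.68], [-74.01, 254.01], [8.47, 105.57], [-167.45, 167.45]. Speed limits (degrees/s): [147.25, 147.25, 180, 180, 180, 180, 180].

## Interface

Orientations are given as [roll, pitch, yaw] about the fixed x, y, z axes, in that order (R = Rz(yaw) Ry(pitch) Rx(roll)).
In Python, from workcell import robot gives the robot as it stands.
- The arm moves only by the shell command python3 -m crank 'ROWS' [FORCE]. ROWS is JSON, a list that holds one entry, the list of rows, each a list of 5 numbers: the finger opening in mm, from 0 to 91.9, then the shift along the tool's x, y, z in mm, then the turn about the tool's z in degrees. In form: [[[fingers, x, y, z, roll], ...]]. A call has exactly 10 rows; each row is the pose to reach, as a shift and turn from the pose commanded when the call began, along the tool's axes at that moment; what a row does not reach only later rows make up. A row lasts 1/10 s, in which the tool goes at most 50 mm and 8.59 degrees, less where a joint would pass 70% of its speed; a pose out of reach is approached as far as the arm can. A call with a gripper value outside its range is refused whole. The fingers move at their own pace and stop on an object; FORCE is the grip in N (left out, the last holds). Time passes only in rows, so rows that repeat a pose let the fingers close, or fill a call up. It gives the time, the measured TCP pose, the force, the opening and the grip force at its end, in the units of the state.
- robot.get_state(): the state, without advancing time (a new reading comes with each control period).
- robot.snapshot(name): name is "scene" or "side" or "wrist"; returns the picture (384x512x3 uint8, blue, green, red); there is no depth.
- robot.get_calibration(name): a dict with "K" (3x3 intrinsics, pixels), "distortion" ([k1, k2, p1, p2, k3] as OpenCV has them; the pictures are not rectified), "rvec" (rotation vector, rad) and "tvec" (3), from world to camera coordinates, as OpenCV has them; the wrist camera has in their place "T_tool_cam" (4x4, takes a point from camera to tool coordinates, whose origin is the TCP and whose axes are the flange's). Camera axes: x right, y down, z forward; pixel columns grow to the right and rows downward; lengths in m; the calibration is good to about 2 mm. A picture is of the moment at which its call begins: read the wrist's pose just before it. get_calibration takes no time and is no camera call.
- robot.close_job(): hands the job in; it is judged then, once.
The state is a dict: "time_s": time; "joints": joint angles; "joint_velocities": joint speeds; "joint_efforts": joint torques, N m; "eef_pos": TCP position; "orientation": TCP orientation; "force": force on the tool from outside, world axes, zero at the start; "ft_torque": the same for the moment, N m; "grip_width": finger opening in m; "grip_force": force on a finger pad.
Only numpy, scipy, OpenCV 4.12 (cv2) and the standard library are available. Lean on these libraries where they do the work, as an engineer would, in place of code of your own. Each camera call takes 0.05 s, during which the arm holds its last target. There are 200 camera calls.

## Working session

There is one attempt and no reset: what is moved stays moved. The work goes in short steps, Python scripts to look and compute and a shell command to move; the robot and the scene stay as the last step left them, time stands still between calls to the robot, and variables do not carry over. Pictures are saved under pics/ and viewed, at most 10 in all, crops included, and the job is handed in when it is done.

```bash
mkdir -p pics; python3 - <<'E'
from workcell import robot
import cv2
s=robot.get_state();print(s['time_s'],s['eef_pos'],s['orientation'])
a=robot.snapshot("scene");b=robot.snapshot("side");w=robot.snapshot("wrist")
for n,i in zip("abw",(a,b,w)): cv2.imwrite(f"pics/{n}.png",i)
cv2.imwrite("pics/a2.png",cv2.resize(a,(800,600)))
cv2.imwrite("pics/b2.png",cv2.resize(b,(800,600)))
for n in("scene","side","wrist"):print(robot.get_calibration(n))
E
```

```text
0.0 [ 6.49433181e-01 -6.05125518e-05  2.13672099e-01] [-1.79902022e+02  8.33072166e-03  9.00005741e+01]
{'K': array([[425.72160737,   0.        , 262.06726938],
       [  0.        , 425.72160737, 194.27876252],
       [  0.        ,   0.        ,   1.        ]]), 'distortion': array([0.05322099, 0.        , 0.        , 0.        , 0.        ]), 'rvec': array([ 1.03579167, -2.48951371,  0.95571481]), 'tvec': array([0.2982173 , 0.35430548, 1.1230508 ])}
{'K': array([[414.75410007,   0.        , 256.80517608],
       [  0.        , 414.75410007, 190.32287904],
       [  0.        ,   0.        ,   1.        ]]), 'distortion': array([0.04937507, 0.        , 0.        , 0.        , 0.        ]), 'rvec': array([ 2.26108799, -0.06407977,  0.03493975]), 'tvec': array([-0.51235   ,  0.05576745,  1.24180009])}
{'K': array([[265.69129131,   0.        , 250.69864591],
       [  0.        , 265.69129131, 192.82597131],
       [  0.        ,   0.        ,   1.        ]]), 'distortion': array([-0.04748763,  0.        ,  0.        ,  0.        ,  0.        ]), 'T_tool_cam': array([[ 3.89955562e-04, -9.71976114e-01, -2.35079309e-01,
         6.65770411e-02],
       [ 9.99999845e-01,  2.85676727e-04,  4.77645384e-04,
         3.85245575e-04],
       [-3.97103217e-04, -2.35079459e-01,  9.71976075e-01,
        -1.68840822e-01],
       [ 0.00000000e+00,  0.00000000e+00,  0.00000000e+00,
         1.00000000e+00]])}
```

View pics/a2.png

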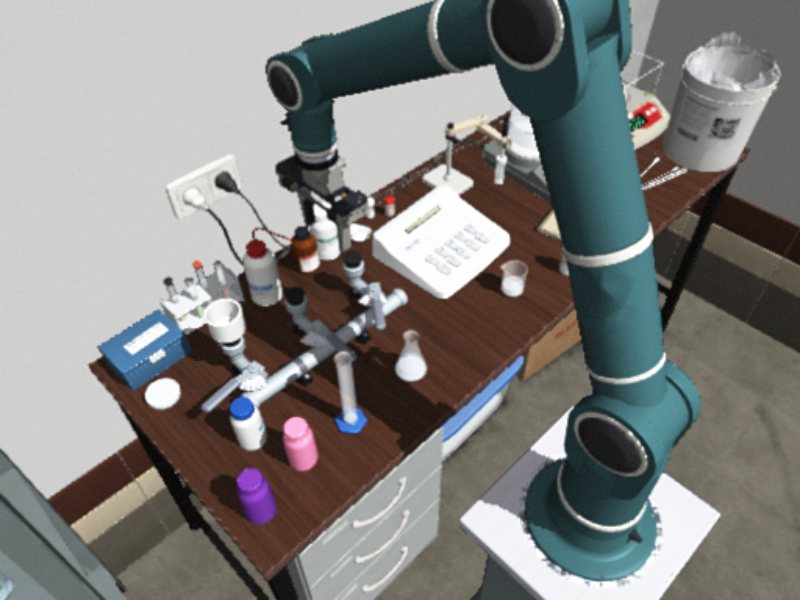

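View pics/b2.png

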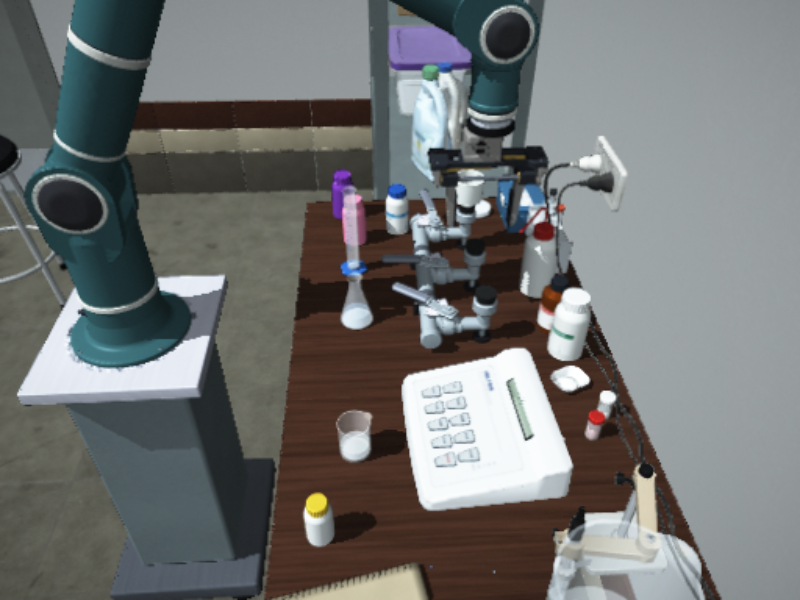

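View pics/w.png

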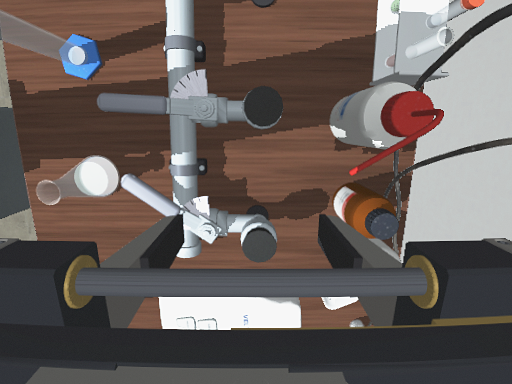

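The scene view (800 px wide) shows the funnel branch on the left with its funnel at (224,315). The blue-capped bottle is in front of it, cap at (242,408). The wrist view shows stopper tops at (264,106) and (259,244), and lever tips at (103,102) and (128,181).

```bash
cat > h.py <<'E'
from workcell import robot
import numpy as np, cv2
from scipy.spatial.transform import Rotation as R
def ray(name,uv,st=None):
    c=robot.get_calibration(name)
    p=cv2.undistortPoints(np.array([[uv]],float),c['K'],c['distortion'])[0,0]; d=np.array([p[0],p[1],1.])
    if name=="wrist":
        T=np.eye(4);T[:3,:3]=R.from_euler('xyz',st['orientation'],degrees=True).as_matrix();T[:3,3]=st['eef_pos']
        M=T@c['T_tool_cam'];return M[:3,3],M[:3,:3]@d
    r=cv2.Rodrigues(c['rvec'])[0];return -r.T@c['tvec'],r.T@d
def plane(name,uv,z,st=None):
    o,d=ray(name,uv,st);return (o+d*(z-o[2])/d[2]).round(4)
E
python3 - <<'E'
from h import *
st=robot.get_state();k=1.5625
for n,uv,z in [("mid stopper",(264,106),.11),("right stopper",(259,244),.11),("mid tip",(101,102),.074),("mid stem",(205,108),.07),("right tip",(127,180),.074),("right stem",(207,228),.07),("flask",(97,177),.0),("cyl",(80,55),.01)]:
    print(n,plane("wrist",uv,z,st))
for n,c,uv,z in [("cap","scene",(242,405),.108),("cap","side",(397,189),.108),("funnel","scene",(223,313),.172),("funnel","side",(469,177),.172),("ftip","scene",(206,408),.074),("ftip","side",(424,191),.074),("beaker","scene",(514,270),.068),("jar","side",(317,501),.079),("beaker","side",(355,417),.068),("pink","scene",(295,428),.108),("flask","side",(357,318),.01),("fl top","side",(356,268),.106),("cyl","side",(353,267),.01),("cyltop","side",(350,192),.194),("stopR","side",(486,294),.11),("stopM","side",(474,246),.11)]:
    print(n,c,plane(c,(uv[0]/k,uv[1]/k),z))
E
```

```text
mid stopper [0.663  0.0884 0.11  ]
right stopper [ 0.6592 -0.0579  0.11  ]
mid tip [0.4811 0.097  0.074 ]
mid stem [0.5982 0.0895 0.07  ]
right tip [0.5021 0.0075 0.074 ]
right stem [ 0.5951 -0.0546  0.07  ]
flask [ 0.4214 -0.002   0.    ]
cyl [0.4238 0.1639 0.01  ]
cap scene [0.5165 0.3111 0.108 ]
cap side [0.5212 0.3043 0.108 ]
funnel scene [0.6593 0.237  0.172 ]
funnel side [0.6668 0.2347 0.172 ]
ftip scene [0.5793 0.3507 0.074 ]
ftip side [0.5858 0.3506 0.074 ]
beaker scene [ 0.4174 -0.3069  0.068 ]
jar side [ 0.375  -0.4515  0.079 ]
beaker side [ 0.425 -0.303  0.068]
pink scene [0.4164 0.2753 0.108 ]
flask side [ 0.4273 -0.01    0.01  ]
fl top side [0.4294 0.0223 0.106 ]
cyl side [0.4198 0.1539 0.01  ]
cyltop side [0.4222 0.1495 0.194 ]
stopR side [ 0.6588 -0.0719  0.11  ]
stopM side [0.6589 0.0757 0.11  ]
```

```bash
python3 - <<'E'
from h import *
k=1.5625
for n,c,uv,z in [("pink","scene",(295,426),.108),("pink","side",(353,203),.108),("purple","scene",(250,475),.108),("purple","side",(343,175),.108),("edgeL","scene",(95,365),0),("edgeL","scene",(180,457),0),("edgeL","scene",(275,565),0),("edge side","side",(310,202),0),("edge side","side",(380,202),0),("dish","scene",(163,393),0),("box","scene",(135,380),0),("front","side",(285,420),0),("meter","side",(404,385),0)]:
    print(n,c,plane(c,(uv[0]/k,uv[1]/k),z))
E
```

```text
pink scene [0.4195 0.2729 0.108 ]
pink side [0.4242 0.2506 0.108 ]
purple scene [0.399 0.378 0.108]
purple side [0.4017 0.373  0.108 ]
edgeL scene [0.8744 0.4332 0.    ]
edgeL scene [0.577  0.4254 0.    ]
edgeL scene [0.3026 0.4214 0.    ]
edge side side [0.3144 0.4385 0.    ]
edge side side [0.4859 0.4299 0.    ]
dish scene [0.7203 0.3745 0.    ]
box scene [0.7858 0.3966 0.    ]
front side [ 0.3077 -0.2454 -0.    ]
meter side [ 0.5075 -0.1793 -0.    ]
```

```bash
python3 -m crank '[[[91,25,-15,0,0],[91,50,-30,0,0],[91,75,-45,0,0],[91,100,-60,0,0],[91,125,-75,0,0],[91,150,-90,0,0],[91,175,-105,0,0],[91,200,-120,0,0],[91,225,-130,0,0],[91,225,-130,0,0]]]' 20
python3 - <<'E'
from h import *
s=robot.get_state();w=robot.snapshot("wrist");cv2.imwrite("pics/w2.png",w)
h=cv2.cvtColor(w,cv2.COLOR_BGR2HSV)
m=cv2.inRange(h,(105,150,60),(125,255,255))
n,l,st,c=cv2.connectedComponentsWithStats(m)
for i in range(1,n):
    if st[i,4]>80: print(st[i],c[i],plane("wrist",c[i],.1,s))
E
```

```text
time_s: 1.15
eef_pos: [0.5178, 0.2292, 0.2145]
orientation: [-179.9, -0.1, 90.4]
force: [0.1, -0.4, 0.8]
grip_width: 0.0908
grip_force: 0.0
[ 235   90   37   40 1141] [252.84750219 109.35056968] [0.5198 0.3155 0.1   ]
[174 201  30  36 406] [192.34729064 216.01477833] [0.4528 0.2002 0.1   ]
```

View pics/w2.png

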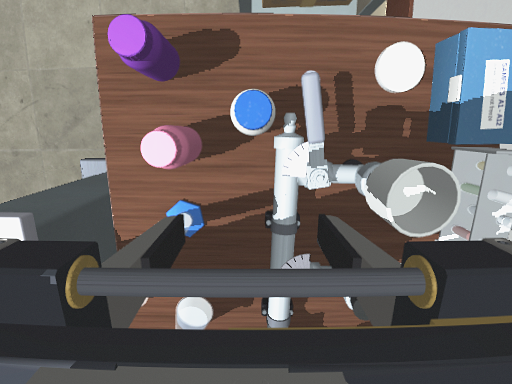

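The wrist view shows the blue cap at (253,109) and the lever close to its right, from stem (316,175) to tip (310,72). I'll turn the gripper 90° so the fingers straddle the bottle along y and stay clear of the lever.

```bash
python3 -m crank '[[[80,10,2,0,-8],[80,20,2,0,-16],[80,30,2,0,-24],[80,40,2,0,-32],[80,50,2,0,-40],[80,60,2,0,-48],[80,70,2,0,-56],[80,81,2,0,-64],[80,81,2,0,-72],[80,81,2,0,-80]]]' 20
python3 -m crank '[[[80,0,0,0,-8],[80,0,0,0,-10],[80,0,0,0,-10],[80,0,0,0,-10],[80,0,0,0,-10],[80,0,0,0,-10],[80,0,0,0,-10],[80,0,0,0,-10],[80,0,0,0,-10],[80,0,0,0,-10]]]'
python3 - <<'E'
from h import *
s=robot.get_state();w=robot.snapshot("wrist");cv2.imwrite("pics/w3.png",w)
s2=dict(eef_pos=[.5178,.2292,.2145],orientation=[-179.9,-.1,90.4])
for n,uv,z in [("stem",(317,175),.08),("tip",(310,71),.074),("pink",(162,147),.108),("headend",(288,135),.05)]: print(n,plane("wrist",uv,z,s2))
h=cv2.cvtColor(w,cv2.COLOR_BGR2HSV)
m=cv2.inRange(h,(105,150,60),(125,255,255))
n,l,st,c=cv2.connectedComponentsWithStats(m)
for i in range(1,n):
    if st[i,4]>80: print(st[i],c[i],plane("wrist",c[i],.104,s))
E
```

```text
time_s: 2.2
eef_pos: [0.5229, 0.3045, 0.2141]
orientation: [-179.9, -0.0, 170.2]
force: [0.8, 0.5, 0.1]
grip_width: 0.0799
grip_force: 0.0
time_s: 3.2
eef_pos: [0.522, 0.306, 0.2146]
orientation: [-180.0, 0.0, -180.0]
force: [-0.2, 0.7, -0.5]
grip_width: 0.0801
grip_force: 0.0
stem [0.5953 0.243  0.08  ]
tip [0.5823 0.357  0.074 ]
pink [0.4268 0.2758 0.108 ]
headend [0.564  0.2875 0.05  ]
[130  80  38  43 400] [150.795  110.9225] [0.4387 0.2053 0.104 ]
[ 241  169   35   37 1010] [258.16633663 187.48613861] [0.5185 0.315  0.104 ]
```

View pics/w3.png

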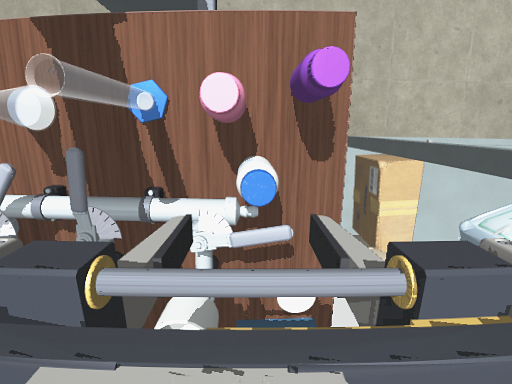

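The cap is at (258,187) between the fingers' line, so the bottle is at about (0.518, 0.314), and the lever is outside the fingers' paths. Descending and gripping.

```bash
python3 -m crank '[[[80,3,8,20,0],[80,3,8,40,0],[80,3,8,60,0],[80,3,8,80,0],[80,3,8,100,0],[80,3,8,120,0],[80,3,8,140,0],[80,3,8,160,0],[80,3,8,168,0],[80,3,8,168,0]]]' 20
python3 -m crank '[[[40,0,0,0,0],[40,0,0,0,0],[40,0,0,0,0],[40,0,0,0,0],[40,0,0,0,0],[40,0,0,0,0],[40,0,0,0,0],[40,0,0,0,0],[40,0,0,0,0],[40,0,0,0,0]]]' 20
```

```text
time_s: 4.25
eef_pos: [0.5184, 0.3136, 0.0455]
orientation: [-179.9, -0.1, -180.0]
force: [0.2, 0.4, 1.1]
grip_width: 0.0799
grip_force: 0.0
time_s: 5.25
eef_pos: [0.5195, 0.314, 0.0473]
orientation: [180.0, 0.1, 180.0]
force: [-0.6, -1.2, 5.8]
grip_width: 0.0501
grip_force: 20.0
```

```bash
python3 -m crank '[[[40,0,0,-8,0],[40,0,0,-15,0],[40,2,12,-15,0],[40,4,25,-15,0],[40,6,38,-15,0],[40,8,50,-15,0],[40,9,62,-15,0],[40,9,70,-15,0],[40,9,70,-15,0],[40,9,70,-15,0]]]' 20
python3 -m crank '[[[40,0,0,4,0],[40,0,0,8,0],[40,0,0,11,0],[40,0,0,13,0],[40,0,0,15,0],[40,0,0,15,0],[40,0,0,15,0],[40,0,0,15,0],[40,0,0,15,0],[40,0,0,15,0]]]'
python3 -m crank '[[[55,0,0,0,0],[62,0,0,0,0],[70,0,0,0,0],[80,0,0,0,0],[80,0,0,0,0],[80,0,0,-10,0],[80,0,0,-30,0],[80,0,0,-55,0],[80,0,0,-85,0],[80,0,0,-115,0]]]'
```

```text
time_s: 6.25
eef_pos: [0.5101, 0.3837, 0.0613]
orientation: [-180.0, -0.0, 180.0]
force: [0.7, -0.8, -2.4]
grip_width: 0.05
grip_force: 19.9
time_s: 7.25
eef_pos: [0.5103, 0.3837, 0.0473]
orientation: [-180.0, 0.0, 180.0]
force: [-1.4, -2.9, 5.6]
grip_width: 0.0501
grip_force: 20.0
time_s: 8.25
eef_pos: [0.5099, 0.384, 0.1633]
orientation: [180.0, 0.0, -180.0]
force: [0.9, 0.2, 0.4]
grip_width: 0.0798
grip_force: 0.0
```

```bash
python3 -m crank '[[[0,0,0,-40,0],[0,0,-20,-90,0],[0,0,-65,-90,0],[0,0,-110,-90,0],[0,0,-155,-90,0],[0,0,-200,-90,0],[0,0,-245,-90,0],[0,0,-290,-90,0],[0,4,-335,-90,0],[0,8,-380,-90,0]]]' 40
python3 -m crank '[[[0,0,-25,0,0],[0,0,-50,0,0],[0,0,-50,0,0],[0,0,-50,0,0],[0,0,-50,0,0],[0,0,-50,0,0],[0,0,-50,0,0],[0,0,-50,0,0],[0,0,-50,0,0],[0,0,-50,0,0]]]'
python3 - <<'E'
from h import *
s=robot.get_state();w=robot.snapshot("wrist");cv2.imwrite("pics/w4.png",w);print(s['eef_pos'])
E
```

```text
time_s: 9.25
eef_pos: [0.5017, 0.0023, 0.2526]
orientation: [-180.0, 0.1, -180.0]
force: [0.7, 0.5, 0.2]
grip_width: 0.002
grip_force: 0.0
time_s: 10.25
eef_pos: [0.502, -0.0459, 0.2515]
orientation: [-180.0, -0.0, -180.0]
force: [0.3, 0.1, 0.2]
grip_width: 0.0003
grip_force: 0.0
[ 0.50199741 -0.04588619  0.25154604]
```

View pics/w4.png

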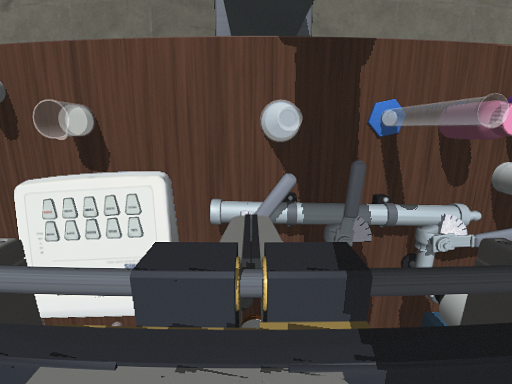

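Wrist view: lever tip of the right branch at (291,178), to the right (+y) of the shut fingers at about (250,215). There is free table below, so I'll descend.

```bash
python3 -m crank '[[[0,0,0,25,0],[0,0,0,55,0],[0,0,0,85,0],[0,0,0,115,0],[0,0,0,145,0],[0,0,0,165,0],[0,0,0,180,0],[0,0,0,190,0],[0,0,0,190,0],[0,0,0,190,0]]]'
python3 -m crank '[[[0,-2,6,0,0],[0,-4,12,0,0],[0,-6,18,0,0],[0,-8,24,0,0],[0,-10,29,0,0],[0,-12,34,0,0],[0,-15,39,0,0],[0,-18,44,0,0],[0,-22,49,0,0],[0,-26,54,0,0]]]'
```

```text
time_s: 11.3
eef_pos: [0.5024, -0.046, 0.062]
orientation: [-180.0, 0.0, 180.0]
force: [-0.0, 0.8, 0.3]
grip_width: 0.0006
grip_force: 0.0
time_s: 12.3
eef_pos: [0.5281, 0.0084, 0.0615]
orientation: [-180.0, -0.0, 180.0]
force: [-1.5, -2.3, 0.2]
grip_width: 0.0008
grip_force: 1.1
```

```bash
python3 -m crank '[[[0,-5,5,0,0],[0,-10,9,0,0],[0,-15,12,0,0],[0,-20,15,0,0],[0,-25,17,0,0],[0,-30,18,0,0],[0,-35,18,0,0],[0,-40,18,0,0],[0,-43,18,0,0],[0,-46,18,0,0]]]'
python3 -m crank '[[[0,-1,0,0,0],[0,-2,0,0,0],[0,-3,0,0,0],[0,-4,0,0,0],[0,-4,0,0,0],[0,-4,0,0,0],[0,-4,0,0,0],[0,-4,0,0,0],[0,-4,0,0,0],[0,-4,0,0,0]]]'
```

```text
time_s: 13.3
eef_pos: [0.574, 0.0266, 0.0615]
orientation: [180.0, -0.0, -180.0]
force: [-3.0, 1.2, -0.4]
grip_width: 0.0006
grip_force: 1.4
time_s: 14.3
eef_pos: [0.5754, 0.0263, 0.0614]
orientation: [-180.0, -0.3, -180.0]
force: [-8.5, 2.7, 5.2]
grip_width: 0.0005
grip_force: 4.5
```

```bash
python3 -m crank '[[[0,-1,0,0,0],[0,-2,0,0,0],[0,-3,0,0,0],[0,-4,0,0,0],[0,-4,0,0,0],[0,-4,0,0,0],[0,-4,0,0,0],[0,-4,0,0,0],[0,-4,0,0,0],[0,-4,0,0,0]]]'
python3 -m crank '[[[0,10,-4,0,0],[0,20,-8,0,0],[0,30,-8,0,0],[0,40,-6,0,0],[0,50,0,0,0],[0,60,3,0,0],[0,66,5,0,0],[0,68,6,0,0],[0,68,6,0,0],[0,68,6,0,0]]]'
python3 - <<'E'
from h import *
s=robot.get_state();w=robot.snapshot("wrist");cv2.imwrite("pics/w5.png",w);print(s['eef_pos'])
E
```

```text
time_s: 15.3
eef_pos: [0.5756, 0.0263, 0.0613]
orientation: [-179.9, -0.7, -180.0]
force: [-19.6, 2.9, 15.8]
grip_width: 0.0004
grip_force: 9.5
time_s: 16.3
eef_pos: [0.5145, 0.0319, 0.0617]
orientation: [-180.0, 0.0, 180.0]
force: [0.0, -0.2, 0.5]
grip_width: 0.0003
grip_force: 0.0
[0.51448812 0.03193608 0.06167977]
```

View pics/w5.png

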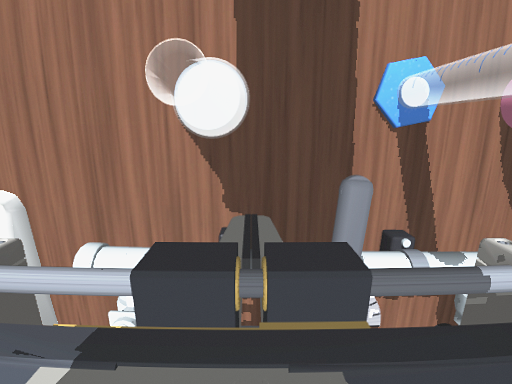

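The middle lever's tip is at (355,185), on the +y side of the fingers. The right lever has swung out of view against its stop: 20 N and no motion. Next is the middle lever.

```bash
python3 -m crank '[[[0,0,10,0,0],[0,0,20,0,0],[0,0,30,0,0],[0,0,39,0,0],[0,-1,47,0,0],[0,-2,55,0,0],[0,-3,63,0,0],[0,-5,71,0,0],[0,-7,79,0,0],[0,-9,86,0,0]]]'
python3 -m crank '[[[0,-3,7,0,0],[0,-7,13,0,0],[0,-11,19,0,0],[0,-15,24,0,0],[0,-20,29,0,0],[0,-25,33,0,0],[0,-31,36,0,0],[0,-37,38,0,0],[0,-43,39,0,0],[0,-49,39,0,0]]]'
```

```text
time_s: 17.35
eef_pos: [0.5235, 0.1184, 0.0616]
orientation: [-180.0, 0.0, 180.0]
force: [-0.1, -3.5, 0.1]
grip_width: 0.0004
grip_force: 1.5
time_s: 18.35
eef_pos: [0.572, 0.1587, 0.0615]
orientation: [179.9, -0.0, -179.9]
force: [-3.5, 1.8, -0.4]
grip_width: 0.0001
grip_force: 1.7
```

```bash
python3 -m crank '[[[0,-2,0,0,0],[0,-4,0,0,0],[0,-6,0,0,0],[0,-8,0,0,0],[0,-9,0,0,0],[0,-10,0,0,0],[0,-11,0,0,0],[0,-11,0,0,0],[0,-11,0,0,0],[0,-11,0,0,0]]]'

```

```text
time_s: 19.35
eef_pos: [0.5781, 0.1576, 0.0614]
orientation: [-179.9, -0.5, -179.9]
force: [-16.1, 2.1, 10.4]
grip_width: 0.0005
grip_force: 7.8
```

```bash
python3 -m crank '[[[0,8,-3,0,0],[0,18,-4,0,0],[0,25,-4,-20,0],[0,25,-4,-60,0],[0,25,-4,-100,0],[0,25,-4,-140,8],[0,25,-4,-165,16],[0,25,20,-165,24],[0,25,45,-165,32],[0,25,70,-165,40]]]'
python3 -m crank '[[[50,-5,20,0,8],[50,-10,40,0,16],[50,-15,60,0,24],[50,-20,80,0,32],[50,-23,95,0,40],[50,-25,100,0,48],[50,-25,100,0,50],[50,-25,100,0,50],[50,-25,100,0,50],[50,-25,100,0,50]]]'
python3 - <<'E'
from h import *
s=robot.get_state();w=robot.snapshot("wrist");a=robot.snapshot("side");print(s['eef_pos'],s['orientation'],s['joints'])
cv2.imwrite("pics/w6.png",np.hstack([w,a])[:, :]) 
cv2.imwrite("pics/w6s.png",cv2.resize(np.hstack([w[:300],a[80:380]]),(800,234)))
E
```

```text
time_s: 20.35
eef_pos: [0.5591, 0.2265, 0.2275]
orientation: [179.9, 0.1, 139.5]
force: [0.7, -0.4, -0.1]
grip_width: 0.0007
grip_force: 0.0
time_s: 21.35
eef_pos: [0.6417, 0.287, 0.2268]
orientation: [180.0, 0.0, 90.0]
force: [0.2, -0.1, 0.1]
grip_width: 0.05
grip_force: 0.0
[0.64169343 0.28700708 0.22684724] [1.79955602e+02 1.74118819e-03 9.00042418e+01] [-27.71909434  31.33691583   1.32347523  82.91312523  -0.73154061
  65.71957166 -26.28402069]
```

View pics/w6s.png

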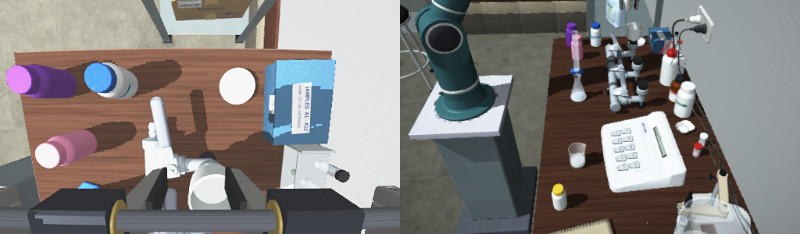

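Wrist half: lever tip at about (199,126) and stem at about (212,205) in full pixels; the bottle stands upright at the left. Side half: the stopper levers look shut. Measuring the levers.

```bash
python3 - <<'E'
from h import *
s=robot.get_state()
for n,uv,z in [("tip",(199,126),.074),("mid",(206,170),.074),("stem",(212,205),.074),("cap",(127,100),.108)]: print(n,plane("wrist",uv,z,s))
i=cv2.imread("pics/w6.png")
cv2.imwrite("pics/w7.png",np.hstack([cv2.resize(i[100:260,150:290],(350,400),interpolation=2),cv2.resize(i[95:225,512+240:512+370],(400,400),interpolation=2)]))
E
```

```text
tip [0.5812 0.357  0.074 ]
mid [0.5876 0.3046 0.074 ]
stem [0.5934 0.2601 0.074 ]
cap [0.5132 0.3837 0.108 ]
```

View pics/w7.png

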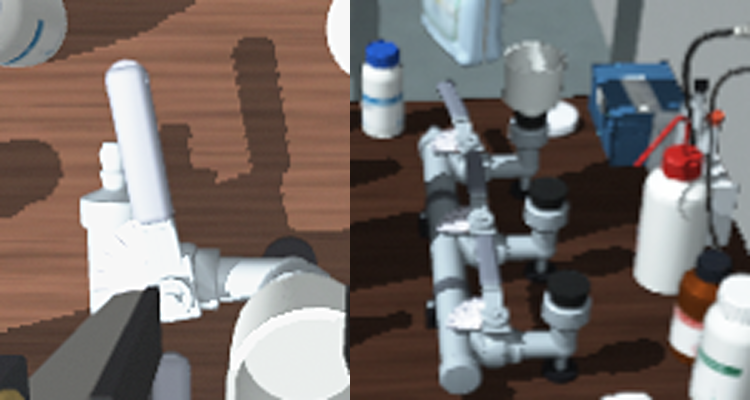

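The side crop confirms both stoppered levers are against their shut stops and the bottle is upright. Now I'll grip the funnel lever, 95 mm out, with the tool turned 7°.

```bash
python3 -m crank '[[[50,12,-15,0,-3],[50,24,-30,0,-7],[50,36,-45,0,-7],[50,46,-57,0,-7],[50,46,-57,30,-7],[50,46,-57,65,-7],[50,46,-57,100,-7],[50,46,-57,135,-7],[50,46,-57,160,-7],[50,46,-57,167,-7]]]'
python3 -m crank '[[[50,0,0,0,0],[40,0,0,0,0],[30,0,0,0,0],[15,0,0,0,0],[15,0,0,0,0],[15,0,0,0,0],[15,0,0,0,0],[15,0,0,0,0],[15,0,0,0,0],[15,0,0,0,0]]]' 10
```

```text
time_s: 22.45
eef_pos: [0.5818, 0.3331, 0.0564]
orientation: [-179.7, 0.1, 97.0]
force: [-0.8, -0.7, -0.2]
grip_width: 0.0499
grip_force: 0.0
time_s: 23.45
eef_pos: [0.585, 0.3338, 0.0606]
orientation: [179.9, -0.0, 97.0]
force: [-0.6, -0.2, 5.8]
grip_width: 0.0202
grip_force: 10.0
```

```bash
python3 -m crank '[[[15,0,-7,0,-4],[15,-1,-13,0,-8],[15,-2,-20,0,-12],[15,-4,-26,0,-16],[15,-6,-32,0,-20],[15,-8,-39,0,-24],[15,-11,-45,0,-28],[15,-14,-50,0,-32],[15,-18,-56,0,-36],[15,-20,-58,0,-38]]]'
python3 -m crank '[[[15,0,0,0,0],[15,0,0,0,0],[15,0,0,0,0],[25,0,0,0,0],[30,0,0,0,0],[36,0,0,0,0],[40,0,0,0,0],[40,0,0,0,0],[40,0,0,0,0],[40,0,0,0,0]]]'
python3 -m crank '[[[40,0,0,-10,0],[40,0,0,-30,0],[40,0,0,-60,0],[40,0,0,-100,0],[40,0,0,-140,0],[40,0,0,-170,0],[40,-30,-20,-170,0],[40,-60,-40,-170,0],[40,-60,-40,-170,0],[40,-60,-40,-170,0]]]'
python3 - <<'E'
from h import *
s=robot.get_state();w=robot.snapshot("wrist");a=robot.snapshot("side");print(s['eef_pos'],s['orientation'])
cv2.imwrite("pics/w8.png",w); cv2.imwrite("pics/a8.png",a)
cv2.imwrite("pics/w8v.png",np.hstack([cv2.resize(w[:300],(400,234)),cv2.resize(a[95:225,240:370],(400,234))]))
E
```

```text
time_s: 24.45
eef_pos: [0.5313, 0.3064, 0.0606]
orientation: [179.8, 0.1, 135.1]
force: [3.3, 0.0, 2.3]
grip_width: 0.02
grip_force: 10.0
time_s: 25.45
eef_pos: [0.5293, 0.3066, 0.0595]
orientation: [-180.0, -0.0, 135.0]
force: [0.5, -0.1, 0.1]
grip_width: 0.0398
grip_force: 0.0
time_s: 26.45
eef_pos: [0.5438, 0.2351, 0.2304]
orientation: [179.9, 0.0, 134.9]
force: [-0.3, 1.0, -0.2]
grip_width: 0.0404
grip_force: 0.0
[0.5437858  0.23509248 0.23044509] [1.79947879e+02 1.94851925e-02 1.34877872e+02]
```

View pics/w8v.png

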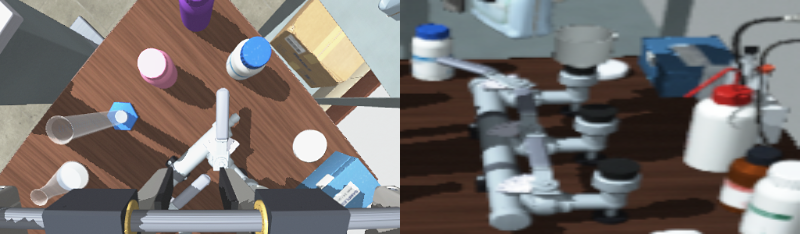

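The lever appears vertical in the wrist view, at about x=284 px with the tool yaw at 135°, so it stands close to 45°. The bottle is upright and the stopper levers are shut. A quick numeric check comes next, then hand-in.

```bash
python3 - <<'E'
from h import *
s=robot.get_state()
a=plane("wrist",(284,118),.074,s);b=plane("wrist",(284,182),.074,s);d=a-b
print(a,b,np.degrees(np.arctan2(-d[0],d[1])),np.degrees(np.arctan2(.597-a[0],a[1]-.24)))
g=np.degrees(np.arctan2(.597-.5303,.3065-.24));print(g,s['joint_velocities'])
if 41<g<49: print(robot.close_job())
E
```

```text
[0.5161 0.3212 0.074 ] [0.5723 0.2682 0.074 ] 46.678516849727124 44.8939622811262
45.08602963431716 [-0.70237803  0.45039926 -0.25656295  0.0256439   0.13452389 -0.21705366
  0.12438407]
the job is handed in; nothing more can be done
None
```

The job is handed in. By my last measurements both stoppered valves are fully shut, the funnel valve stands at about 45°, and the bottle is upright on the table outside the swing of all three levers. I ran no final position check on the flask, cylinder, beaker and small bottle, but nothing touched them on the way. The simulator returned no verdict.

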